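# Set and lock the castle nut of the microscope's swing-arm pivot

### The arm

A 6-joint arm with a two-finger parallel gripper is mounted at the origin on the work surface. World frame = base frame: x ahead of the robot, y to its left, z up, the work surface at z = 0. Lengths are in mm, angles in rad, forces in N, time in s.
With the tool pointing down it reaches from about 350 to 775 mm from the base axis. Payload 7.3 kg.
Tool frame: the origin (TCP) lies midway between the tips of the shut fingers; the grasp point (between the pads) lies 19 mm behind it; z points along the fingers, y is the line along which they close (so a half turn about z gives the same grasp; the last joint's range is limited). The gripper opens to 92 mm and grips with 3 to 60 N. Pads are 19 mm wide; open, the fingers measure 130 mm over their backs; the gripper's body (75 mm by 190 mm) begins 47 mm behind the grasp point.
Start: joints at [-1.361, 0.342, 1.524, -0, 1.275, -0.146], TCP at [182.902, -492.13, 226.741] pointing down, gripper open.
Joint ranges: [-2.53, 2.53], [-0.77, 2.02], [0.04, 2.7], [-1, 4.14], [0.28, 2.66], [-3.11, 3.11]. Speed limits (rad/s): [2.57, 2.57, 3.14, 3.14, 3.14, 3.14].

### API

Orientations are given as [roll, pitch, yaw] about the fixed x, y, z axes, in that order (R = Rz(yaw) Ry(pitch) Rx(roll)).
In Python, from plant import bot gives the robot as it stands.
- The arm moves only by the tool jog_arm, never from a script. Its arguments are lists of equal length, an entry for each row: "dp": the shift along the tool's x, y, z in m, a list of three; "twist": the turn about the tool's z in degrees. A call has 1 to 10 rows; each row shifts and turns the commanded pose from where the row before left it, along the tool's axes as they then stand; what a row does not reach is not made up. A row lasts 1/8 s, in which the tool goes at most 62.5 mm and 10.7 degrees, less where a joint would pass 70% of its speed; a pose out of reach is approached as far as the arm can. A call is refused whole if a number of a shift passes 0.0625 or a number of a turn 10.7, either way. A call with a gripper value outside its range is refused whole. "jaw" is the finger opening in m, from 0 to 0.0918, set as the call begins (left out, the last holds). The fingers move at their own pace and stop on an object; the grip force is fixed at half the most. Time passes only in rows, so rows that do not move let the fingers close. It gives the time, the measured TCP pose, the force, the opening and the grip force at its end, in the units of the state.
- bot.get_obs(): the state, without advancing time (a new reading comes with each control period).
- bot.capture(name): name is "scene" or "top" or "wrist"; returns the picture (400x640x3 uint8, blue, green, red); there is no depth.
- bot.camera_params(name): a dict with "fx", "fy", "cx", "cy" (pixels), "R" (3x3) and "t" (3): a world point X has camera coordinates R X + t. Camera axes: x right, y down, z forward; pixel columns grow to the right and rows downward; lengths in mm; the calibration is good to about 2 mm. The wrist camera is an equidistant fisheye: a pixel r from the principal point sees the ray r / f radians off the axis. A picture is of the moment at which its call begins: read the wrist's pose just before it. camera_params takes no time and is no camera call; for the wrist camera it gives the pose at the moment of the call.
- bot.close_job(): hands the job in; it is judged then, once.
Trained networks look in the newest picture that a camera, given by its name, has taken for a name from the list of things; names that differ only in an ending like _2 or _b are one class to them, and where a whole thing is asked for, a point or a joint stands for the part that bears it (a point fixed in the world has none). Each returns a list of dicts, best first, with "confidence" (0 to 1); they miss things now and then, are a little off and sometimes report something else, mostly with a low value. They report only what shows in the picture. A call takes as long as a camera call. They do not tell look-alikes from the thing itself.
- bot.find_in(camera, label): "bbox" ([centre column, centre row, width, height] in pixels, round what is visible of it).
- bot.masks_of(camera, label): "pixels" (400x640 bool, what is visible of it) and "bbox" ([centre column, centre row, width, height] in pixels, round what is visible of it).
The state is a dict: "time": time; "joint_positions": joint angles; "dq": joint speeds; "tau": joint torques, N m; "tool_pos": TCP position; "tcp_rot": TCP orientation; "contact_force": force on the tool from outside, world axes, zero at the start; "moment": the same for the moment, N m; "grip_width": finger opening in mm; "finger_force": force on a finger pad.
Only numpy, scipy, OpenCV 4.12 (cv2) and the standard library are available. Lean on these libraries where they do the work, as an engineer would, in place of code of your own. Each camera call takes 0.05 s, during which the arm holds its last target. There are 200 camera calls.

### The job

Take up the loose castle nut on the microscope arm's pivot: turn it clockwise until it goes tight on its washer, then carry on tightening, at least a few degrees, to the next slot that lines up with the stud's cross hole: not a slot further, and no backing off. Lock it there by gently pushing the flag-handled pin through slot, stud and slot until its handle meets the nut, let go of it, and leave the other things on the bench alone.

Things in the scene. Friction and masses are not known exactly. Their poses are not given: they have to be found in the camera images.
- pivot: White hub of a microscope's swing arm, screwed to the bench: plinth 104 mm across, hub 74 mm across up to z = 82 mm, then washer, castle nut, stud. Origin on the bench on the stud's vertical axis, z up. x is the direction of the stud's cross hole (either end may take the pin; -x roughly faces the robot). The arm, 40 mm wide and below 82 mm, leaves along +y to the microscope 315 mm away. Fixed.
- hole (a point): Centre of the stud's cross hole, 112.75 mm above the bench on the stud's axis. The hole runs level along the pivot's x through the 32 mm stud, 9 mm wide and 9.5 mm high; the 5 mm pin passes when a slot of the nut is within about 4 degrees of it. Its axes are the pivot's.
- stud_top (a point): Top of the 32 mm steel stud, 123.5 mm above the bench, on its axis; a dark line scribed across it runs along the cross hole. Under the nut lies a plain flat washer, 60 mm across, 4 mm thick, its top 86 mm above the bench. Axes are the pivot's.
- nut: Steel castle nut on the stud: hexagon 50 mm across flats, 58 mm across corners, 22 mm high; on it a round crown 48 mm across, 11 mm high, cut by ten slots 8.4 mm wide, 11 mm deep, one every 36 degrees. Origin on the axis at the underside, 86 mm above the bench, z up; x points through a slot and square to a flat. Clockwise from above tightens (yaw falls).
- nut_grip (a point): Middle of the nut's hexagon, on the axis 11 mm above its underside; axes are the nut's. The nut turns in place at this height. It starts 20 to 143 degrees loose (drag 0.06 N m) and goes tight at an angle that differs each time and cannot be seen; from there on clockwise it takes 0.7 N m and drags the washer round. No spring-back. Back by over 8 degrees counts as backed off.
- pin: Flag-handled lock pin, 60 g, standing on the lower edge of its flag: upright black flag handle 26 mm long (x), 12 mm thick (y), 46 mm high, gripped by its two big sides from above. From its front a steel shoulder 9 mm across reaches 12 mm forward, then a pin 5 mm across, level along +x, its axis 12 mm above the flag's lower edge. Origin under the flag's centre at its lower edge, z up.
- pin_mid (a point): Point on the pin's axis, 49 mm ahead of the flag's centre and 12 mm above its lower edge; it lies in the centre of the cross hole when the pin is home, that is when the shoulder meets the nut's crown, being too wide for the slot. Axes are the pin's.
- pin_tip (a point): Tapered tip of the pin, 80 mm ahead of the flag's centre, on the pin's axis. Axes are the pin's.
- spanner: Bystander: an open-ended spanner, 190 mm long, lying flat; origin under its middle.
- jar: Bystander: a small amber glass jar with black lid, 48 mm across, 60 mm high; origin at the centre of its base.
- tray: Bystander: a flat empty white tray, 100 x 140 x 22 mm; origin at the centre of its base.
Things that resemble listed ones, but are neither listed nor needed, are in the scene too. What is meant by the pin is not pink, and is the larger of those in its own colour.

How it is judged:
By the outcome, as a careful person would: the job done as asked, in the order asked, and still so for the second after the job is handed in, with the robot touching nothing.
It also fails if it takes over 72 s, if anything falls off the work surface, if the arm or the gripper's body presses on something with over 40 N, if the wrist force passes 120 N, or if a joint passes its speed limit or range.

## Working session

There is one attempt and no reset: what is moved stays moved. The work goes in short steps, Python scripts to look and compute and a tool call to move; the robot and the scene stay as the last step left them, time stands still between calls to the robot, and variables do not carry over. Pictures are saved under pics/ and viewed, at most 10 in all, crops included, and the job is handed in when it is done.

Besides the shell and the picture viewer there is one more tool, called by a JSON object that holds its "method" and its "body", one argument or row to a line. jog_arm: Moves the arm, as the interface text tells. Its arguments: {"type":"object","properties":{"dp":{"type":"array"},"twist":{"type":"array"},"jaw":{"type":"number"}},"required":["dp","twist"]}

```bash
ls; mkdir -p pics
python3 - <<'E'
from plant import bot
import cv2
o=bot.get_obs();print(o)
ims={}
for c in ("scene","top"):
    im=bot.capture(c);cv2.imwrite(f"pics/{c}1.png",im)
    p=bot.camera_params(c);print(c,p)
    for l in ("pivot","nut","stud_top","hole","pin","spanner","jar","tray"):
        try:print(l,[(round(d["confidence"],2),[round(float(v)) for v in d["bbox"]]) for d in bot.find_in(c,l)])
        except Exception as e:print(l,e)
E
```

```text
pics
{'time': 0.0, 'joint_positions': array([-1.36098006e+00,  3.42712265e-01,  1.52507055e+00,  4.87504125e-05,
        1.27539897e+00, -1.46030261e-01]), 'dq': array([-1.02911240e-03, -1.53018270e-04, -2.29866686e-05, -8.80560840e-04,
       -1.23252565e-03,  1.48058811e-04]), 'tau': array([-2.71181350e-03, -4.31251431e+01, -2.44221997e+01,  7.15353596e-02,
        5.60469856e-02, -1.21575290e-04]), 'tool_pos': array([ 182.83096316, -491.67659905,  226.03171875]), 'tcp_rot': array([-3.14002722e+00, -2.77357079e-04,  3.55832079e-01]), 'contact_force': array([ 0.66353729, -0.06185849, -0.28208598]), 'moment': array([ 0.03718831,  0.00248745, -0.02039335]), 'finger_force': 0.0, 'grip_width': 91.96348149954373}
scene {'fx': 361.80345715785984, 'fy': 361.80345715785984, 'cx': 323.41101437235204, 'cy': 198.4358734829156, 'R': array([[-0.23694394,  0.97151266, -0.00455181],
       [ 0.51327151,  0.12120196, -0.84962488],
       [-0.82486964, -0.20364978, -0.52736784]]), 't': array([ 318.29244867, -205.60667531, 1213.17097051])}
pivot [(0.92, [519, 248, 243, 74]), (0.56, [232, 194, 73, 37]
[... 280 characters left out ...]
307, 31, 54])]
tray [(0.6, [234, 195, 68, 34])]
top {'fx': 378.7457257645518, 'fy': 378.7457257645518, 'cx': 319.233063102422, 'cy': 201.1647377692921, 'R': array([[-0.01641716, -0.99971386, -0.01739752],
       [-0.9870328 ,  0.01898274, -0.15939228],
       [ 0.15967692,  0.01455516, -0.98706202]]), 't': array([-144.19445087,  629.06590556,  795.92079459])}
pivot [(0.76, [134, 130, 268, 186])]
nut [(0.57, [236, 194, 28, 24]), (0.43, [400, 174, 46, 65])]
stud_top [(0.66, [133, 128, 267, 189])]
hole []
pin [(0.55, [360, 291, 11, 10]), (0.49, [292, 242, 39, 12])]
spanner [(0.94, [402, 174, 44, 61])]
jar [(0.78, [286, 134, 19, 26]), (0.51, [350, 243, 14, 43])]
tray [(0.67, [445, 260, 67, 48])]
```

View pics/scene1.png

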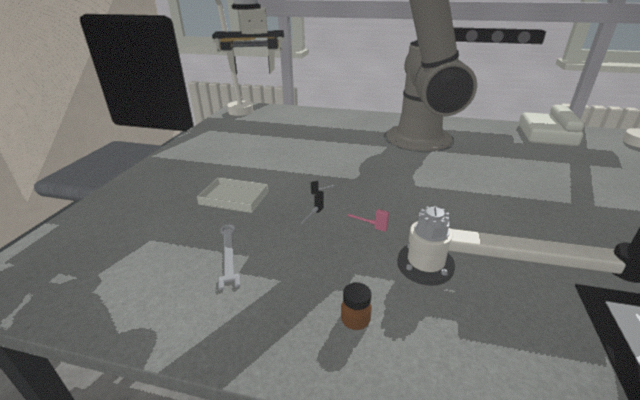

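View pics/top1.png

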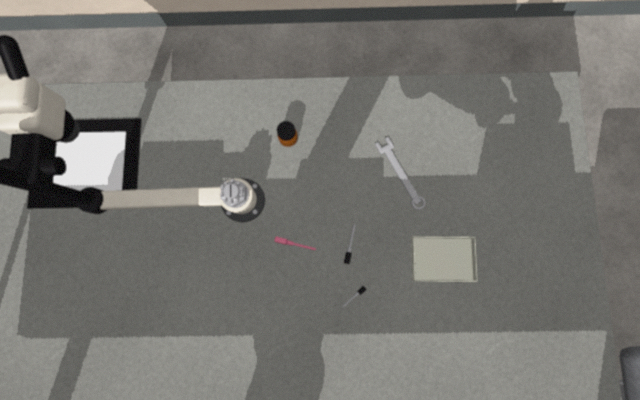

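The scene view shows the hub at (430,245) with the nut at (433,222), black pins at (318,200) and (314,187), and a pink one at (381,220). In the top view the black pins are at (348,257), the larger, and (361,290). The nut is at (236,192).

```bash
cat > h.py <<'E'
import numpy as np,cv2
from plant import bot
from scipy.spatial.transform import Rotation as Rn
def ray(p,u,v,fish=False):
    x=np.array([(u-p["cx"])/p["fx"],(v-p["cy"])/p["fy"]])
    if fish:
        th=np.hypot(*x); d=np.r_[x/max(th,1e-9)*np.sin(th),np.cos(th)]
    else: d=np.r_[x,1]
    R=np.array(p["R"]);return -R.T@np.array(p["t"]),R.T@d
def w(p,u,v,z,fish=False):
    c,d=ray(p,u,v,fish);return c+d*(z-c[2])/d[2]
def proj(p,X,fish=False):
    q=np.array(p["R"])@np.array(X,float)+np.array(p["t"])
    if fish:
        r=np.hypot(q[0],q[1]);th=np.arctan2(r,q[2]);a=q[:2]/max(r,1e-9)*th
    else:a=q[:2]/q[2]
    return np.array([p["cx"]+p["fx"]*a[0],p["cy"]+p["fy"]*a[1]])
E
python3 - <<'E'
from h import *
np.set_printoptions(precision=1,suppress=True)
p=bot.camera_params("top")
print("flag",w(p,348,257,23),"tip",w(p,354,225,12),"small",w(p,361.5,290,20),w(p,345,304,10))
print("pink",w(p,281,241,23),w(p,315,249,12))
print("nut top",w(p,234,191,121),"jar",w(p,287,130,60),"sp",w(p,402,174,5))
s=bot.camera_params("scene")
print("nut scene",w(s,434,212,121),w(s,318,201,23))
pw=bot.camera_params("wrist");print(pw,"cam pos",-np.array(pw["R"]).T@pw["t"])
E
```

```text
flag [ 502.4 -217.5   23. ] tip [ 575.3 -234.    12. ] small [ 429.5 -245.5   20. ] [ 398.8 -208.6   10. ]
pink [540.8 -66.8  23. ] [ 521.9 -143.3   12. ]
nut top [639.3  18.5 121. ] jar [790.  -84.9  60. ] sp [ 694.9 -351.8    5. ]
nut scene [640.4  23.1 121. ] [ 501.6 -218.    23. ]
{'fx': 309.70691628693146, 'fy': 309.70691628693146, 'cx': 322.0701582170836, 'cy': 200.41857918868308, 'R': array([[ 0.3, -0.9, -0. ],
       [-0.9, -0.3,  0.3],
       [-0.3, -0.1, -1. ]]), 't': array([-524.6,  -39. ,  393. ])} cam pos [ 260.3 -463.4  385.6]
```

{"method": "jog_arm", "body": {
  "dp": [
    [0.0505,-0.0267,0],
    [0.0505,-0.0267,0],
    [0.0505,-0.0267,0],
    [0.0505,-0.0267,0],
    [0.0505,-0.0267,0],
    [0.0505,-0.0267,0],
    [0.0505,-0.0267,0],
    [0.0505,-0.0267,0],
    [0.0505,-0.0267,0],
    [0.0505,-0.0267,0]
  ],
  "twist": [0,0,0,0,0,0,0,0,0,0]
}}

```text
time: 2.15
tool_pos: [564.4, -64.4, 226.8]
tcp_rot: [3.141, -0.0, 0.356]
contact_force: [1.0, 0.4, 0.4]
grip_width: 91.8
finger_force: 0.0
```

{"method": "jog_arm", "body": {
  "dp": [
    [0.0505,-0.0267,0],
    [0.0505,-0.0267,0],
    [0,0,0],
    [0,0,0],
    [0,0,0],
    [0,0,0],
    [0,0,0],
    [0,0,0],
    [0,0,0],
    [0,0,0]
  ],
  "twist": [0,0,-10.7,-10.7,-10.7,-10.7,-10.7,-10.7,-10.7,-10.7]
}}

```text
time: 3.4
tool_pos: [639.3, 19.3, 226.6]
tcp_rot: [-3.141, -0.0, 1.856]
contact_force: [-0.5, -0.5, 0.0]
grip_width: 91.6
finger_force: 0.0
```

{"method": "jog_arm", "body": {
  "dp": [
    [0,0,0],
    [0,0,0],
    [0,0,0],
    [0,0,0],
    [0,0,0],
    [0,0,0],
    [0,0,0],
    [0,0,0],
    [0,0,0]
  ],
  "twist": [-10.7,-10.7,-10.7,-10.7,-10.7,-10.7,-10.7,-10.7,0]
}}

```text
time: 4.53
tool_pos: [639.3, 19.3, 226.6]
tcp_rot: [-3.142, -0.0, -2.941]
contact_force: [0.3, -0.4, -0.6]
grip_width: 91.9
finger_force: 0.0
```

Run:
```python
from h import *
p=bot.camera_params("wrist");im=bot.capture("wrist")
o=bot.get_obs();print(o["joint_positions"],o["tool_pos"],o["tcp_rot"])
np.save("p1.npy",p,allow_pickle=True)
print(proj(p,[640,20,123.5],True))
cv2.imwrite("pics/w1.png",im)
m=bot.masks_of("wrist","nut");print([(d["confidence"],d["bbox"]) for d in m])
```

```text
[-8.95287747e-02  5.58166821e-01  1.17596558e+00 -8.55947137e-05
  1.40766344e+00 -1.85853232e+00] [639.30657618  19.29049125 226.5835907 ] [-3.14156933e+00 -2.18806813e-04 -2.94337153e+00]
[322.58244199 201.07861621]
[(0.97, [330.6, 194.4, 57.1, 62.8])]
```

View pics/w1.png

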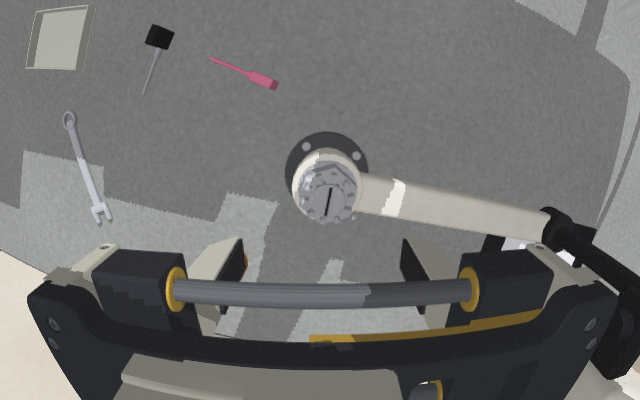

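The nut shows at (328,190), with its scribed line at (327,203). I'll move the camera directly over it and closer.

{"method": "jog_arm", "body": {
  "dp": [
    [-0.02,0,0.024],
    [-0.02,0,0.024],
    [-0.02,0,0.024],
    [-0.02,0,0.022],
    [0,0,0]
  ],
  "twist": [0,0,0,0,0]
}}

```text
time: 5.25
tool_pos: [717.1, 35.6, 129.7]
tcp_rot: [3.14, -0.004, -2.942]
contact_force: [-0.3, -0.5, 0.4]
grip_width: 92.1
finger_force: 0.0
```

Run:
```python
from h import *
p=bot.camera_params("wrist");im=bot.capture("wrist")
o=bot.get_obs();print(o["tool_pos"],o["tcp_rot"])
cv2.imwrite("w2raw.png",im);np.save("p2.npy",p,allow_pickle=True)
c=proj(p,[640,20,120],True);print(c)
m=bot.masks_of("wrist","nut");print([(d["confidence"],d["bbox"]) for d in m])
# ortho-rectify at z=119: 4px/mm, centred 640,20; up=+x world, left=+y
S=6;N=580
def rect(z):
    mp=np.zeros((N,N,2),np.float32)
    for i in range(N):
        for j in range(N):
            mp[i,j]=proj(p,[640-(i-N/2)/S,20-(j-N/2)/S,z],True)
    return cv2.remap(im,mp[...,0],mp[...,1],cv2.INTER_CUBIC)
cv2.imwrite("pics/w2.png",rect(119))
```

```text
[717.22232114  35.43382826 131.57878601] [ 3.14117648e+00 -2.22687162e-03 -2.94106999e+00]
[321.90501199 113.23934028]
[(0.68, [332.9, 114.5, 93.4, 95.9])]
```

View pics/w2.png

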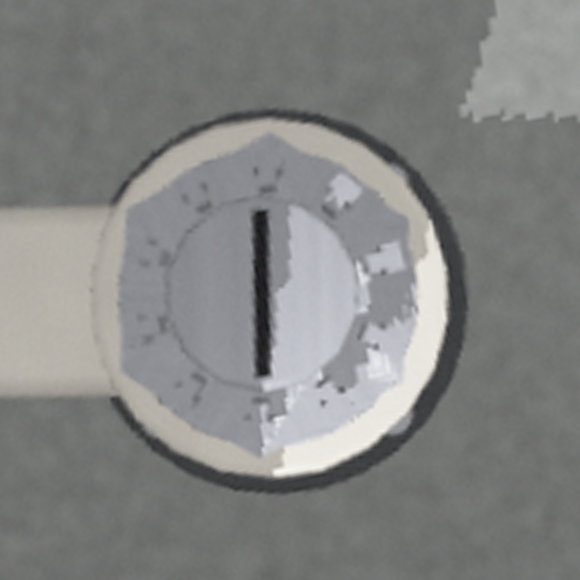

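Run:
```python
from h import *
im=cv2.imread("w2raw.png");p=np.load("p2.npy",allow_pickle=True).item()
cx,cy=639.7,24.7
def look(z,X,Y):
    q=np.array([[proj(p,[x,y,z],True) for x,y in zip(a,b)] for a,b in zip(X,Y)],np.float32)
    return cv2.remap(im,q[...,0],q[...,1],cv2.INTER_CUBIC)
# polar: columns = yaw 180..-180 (2px/deg), rows r 12..32
th=np.radians(180-np.arange(720)/2);r=np.arange(13,32,.15)
T,Rr=np.meshgrid(th,r)
pol=look(116,cx+Rr*np.cos(T),cy+Rr*np.sin(T))
N=440;g=(np.arange(N)-N/2)/6.8
J,I=np.meshgrid(g,g);top=look(116,cx-I,cy-J)
cl=cv2.createCLAHE(3,(4,4))
f=lambda a:cl.apply(cv2.cvtColor(a,cv2.COLOR_BGR2GRAY))
pol=f(pol)
for k in range(0,720,72): pol[:6,k]=255   # yaw 0 mod 36 ticks
s=cv2.imread("pics/scene1.png")[200:245,410:460];s=f(cv2.resize(s,(330,297),interpolation=cv2.INTER_CUBIC))
out=np.zeros((440+pol.shape[0],790),np.uint8);out[:440,:440]=f(top);out[:297,450:780]=s;out[440:,:720]=pol
cv2.imwrite("pics/w3.png",out)
```

```text
(no output)
```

View pics/w3.png

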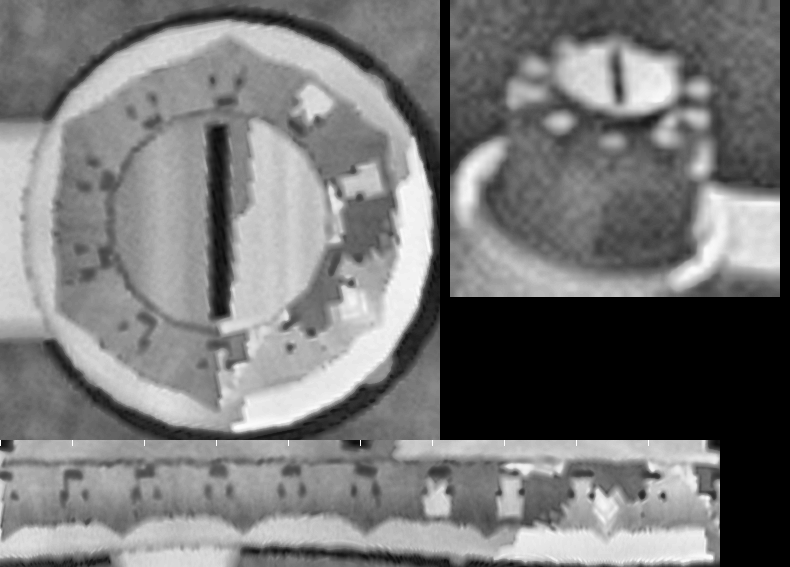

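The bright raised patches are the teeth, centred near yaw −2° mod 36, so the slots are near 16° mod 36. That agrees with the hexagon corners at about −1.8° mod 60. Next I refine the line and centre numerically.

```bash
cat > nutfit.py <<'E'
from h import *
def fit(im,p,cx,cy):
    def look(z,X,Y):
        q=np.array([[proj(p,[x,y,z],True) for x,y in zip(a,b)] for a,b in zip(X,Y)],np.float32)
        return cv2.cvtColor(cv2.remap(im,q[...,0],q[...,1],cv2.INTER_CUBIC),cv2.COLOR_BGR2GRAY).astype(float)
    N=240;g=(np.arange(N)-N/2)/8.;J,I=np.meshgrid(g,g)
    t=look(123.5,cx-I,cy-J)
    m=(t<70)&(np.hypot(I,J)<15.2)
    pts=np.c_[-I[m],-J[m]];c=pts.mean(0);_,s,v=np.linalg.svd(pts-c,full_matrices=False);d=v[0]*np.sign(v[0][0])
    print("line n",m.sum(),"ctr",c+[cx,cy],"yaw",np.degrees(np.arctan2(d[1],d[0])),"spread",s[:2]/np.sqrt(len(pts))*np.sqrt(12))
    return c+[cx,cy]
E
python3 - <<'E'
from nutfit import *
im=cv2.imread("w2raw.png");p=np.load("p2.npy",allow_pickle=True).item()
c=fit(im,p,639.7,24.7);c=fit(im,p,*c)
E
```

```text
line n 3463 ctr [639.62199682  24.63347531] yaw 0.9672107674863196 spread [26.31487131  2.05378293]
line n 3476 ctr [639.60984205  24.63430241] yaw 0.9663833146183344 spread [26.33336223  2.05787365]
```

{"method": "jog_arm", "body": {
  "dp": [
    [0,0,-0.012],
    [0.026,0.0016,0],
    [0.026,0.0016,0],
    [0.0262,0.0016,0],
    [0,0,0],
    [0,0,0],
    [0,0,0],
    [0,0,0],
    [0,0,0],
    [0,0,0]
  ],
  "twist": [0,0,0,0,-10,-10,-10,-10,-6.5,0]
}}

```text
time: 6.6
tool_pos: [640.5, 24.2, 146.9]
tcp_rot: [-3.139, 0.001, -2.129]
contact_force: [-0.8, -0.1, -0.1]
grip_width: 92.0
finger_force: 0.0
```

Run:
```python
from h import *
p=bot.camera_params("wrist");im=bot.capture("wrist")
o=bot.get_obs();print(o["joint_positions"],o["tool_pos"],o["tcp_rot"],o["moment"])
cv2.imwrite("pics/w4.png",im);print(proj(p,[639.6,24.6,123.5],True))
from nutfit import fit
try:fit(im,p,639.6,24.6)
except Exception as e:print(e)
```

```text
[-8.16476972e-02  6.18139249e-01  1.29374296e+00 -1.01504901e-04
  1.22713921e+00 -2.66334480e+00] [640.45659713  24.2165477  146.55044129] [-3.13926588e+00  1.09841756e-03 -2.13065652e+00] [ 0.16261342 -0.03940506  0.05413908]
[323.147333  236.8963664]
line n 3524 ctr [639.72453888  24.94907066] yaw 0.8263705767076043 spread [26.36482001  2.109995  ]
```

View pics/w4.png

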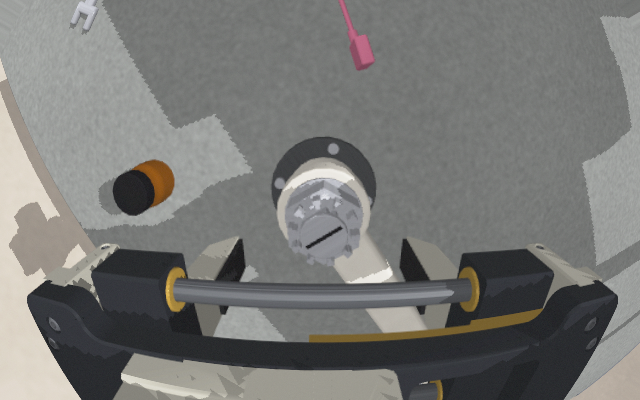

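The wrist view shows the nut centred between the fingers at (323,235), with its corner pointing up the image. The flats face the pads, so I descend and grip.

{"method": "jog_arm", "body": {
  "dp": [
    [0,0.001,0.012],
    [0,0,0.014],
    [0,0,0.014],
    [0,0,0.011],
    [0,0,0.004],
    [0,0,0]
  ],
  "twist": [0,0,0,0,0,0]
}}

```text
time: 7.4
tool_pos: [639.2, 24.9, 89.4]
tcp_rot: [3.141, -0.0, -2.128]
contact_force: [0.0, -0.1, 0.4]
grip_width: 91.5
finger_force: 0.0
```

{"method": "jog_arm", "body": {
  "dp": [
    [0,0,0],
    [0,0,0],
    [0,0,0],
    [0,0,0],
    [0,0,0],
    [0,0,0],
    [0,0,0]
  ],
  "twist": [0,0,0,0,0,0,0],
  "jaw": 0.04
}}

```text
time: 8.28
tool_pos: [639.7, 24.6, 89.9]
tcp_rot: [-3.14, 0.0, -2.128]
contact_force: [2.3, -2.2, 0.0]
grip_width: 49.4
finger_force: 30.0
```

```bash
cat > st.py <<'E'
from h import *
o=bot.get_obs();print(o["time"],o["tool_pos"].round(1),np.degrees(o["tcp_rot"][2]).round(2),"F",o["contact_force"].round(1),"M",o["moment"].round(3),o["grip_width"],o["finger_force"],"q6",o["joint_positions"][5].round(3),o["tau"][5].round(3))
E
python3 st.py
```

```text
8.275 [639.7  24.6  89.9] -121.92 F [ 2.3 -2.2  0. ] M [-0.126 -0.451 -0.011] 49.432436608572914 29.99667316675186 q6 -2.665 -0.017
```

{"method": "jog_arm", "body": {
  "dp": [
    [0,0,0],
    [0,0,0],
    [0,0,0],
    [0,0,0]
  ],
  "twist": [5,5,5,4]
}}

```text
time: 8.78
tool_pos: [639.7, 24.6, 89.9]
tcp_rot: [-3.141, 0.001, -2.462]
contact_force: [3.1, -1.6, 0.1]
grip_width: 50.2
finger_force: 30.0
```

```bash
python3 st.py
```

```text
8.775 [639.7  24.6  89.9] -141.05 F [ 3.1 -1.6  0.1] M [-0.075 -0.454  0.041] 50.16710462967363 29.99473750591278 q6 -2.331 -0.6
```

{"method": "jog_arm", "body": {
  "dp": [
    [0,0,0],
    [0,0,0]
  ],
  "twist": [4,4]
}}

```text
time: 9.02
tool_pos: [639.7, 24.7, 89.9]
tcp_rot: [-3.141, 0.001, -2.601]
contact_force: [1.8, -1.4, -0.1]
grip_width: 49.6
finger_force: 30.0
```

```bash
python3 st.py
```

```text
9.025 [639.7  24.7  89.9] -149.04 F [ 1.8 -1.4 -0.1] M [-0.098 -0.535  0.037] 49.60493872468081 29.99475449323654 q6 -2.192 -0.675
```

{"method": "jog_arm", "body": {
  "dp": [
    [0,0,0],
    [0,0,0]
  ],
  "twist": [4,4]
}}

```text
time: 9.28
tool_pos: [639.8, 24.7, 89.9]
tcp_rot: [-3.141, 0.001, -2.741]
contact_force: [2.4, -1.1, 0.7]
grip_width: 49.8
finger_force: 30.0
```

```bash
python3 st.py
```

```text
9.275 [639.8  24.7  89.9] -157.04 F [ 2.4 -1.1  0.7] M [-0.076 -0.548  0.105] 49.77347429145688 29.99472051858902 q6 -2.052 -0.676
```

{"method": "jog_arm", "body": {
  "dp": [
    [0,0,0],
    [0,0,0]
  ],
  "twist": [4,4]
}}

```text
time: 9.52
tool_pos: [639.8, 24.7, 89.9]
tcp_rot: [-3.141, 0.001, -2.881]
contact_force: [2.1, -1.1, 0.2]
grip_width: 49.7
finger_force: 30.0
```

```bash
python3 st.py
```

```text
9.525 [639.8  24.7  89.9] -165.04 F [ 2.1 -1.1  0.2] M [-0.095 -0.541  0.059] 49.74494844342617 29.994625747203827 q6 -1.913 -0.675
```

{"method": "jog_arm", "body": {
  "dp": [
    [0,0,0]
  ],
  "twist": [4]
}}

```text
time: 9.65
tool_pos: [639.7, 24.7, 89.9]
tcp_rot: [-3.141, 0.001, -2.95]
contact_force: [1.9, -2.3, -0.8]
grip_width: 49.5
finger_force: 30.0
```

```bash
python3 st.py
```

```text
9.65 [639.7  24.7  89.9] -169.04 F [ 1.9 -2.3 -0.8] M [-0.086 -0.598  0.116] 49.52873301307956 29.99454975128174 q6 -1.843 -0.675
```

{"method": "jog_arm", "body": {
  "dp": [
    [0,0,0]
  ],
  "twist": [4]
}}

```text
time: 9.78
tool_pos: [639.8, 24.7, 89.9]
tcp_rot: [-3.141, 0.001, -3.02]
contact_force: [2.6, -1.2, -0.1]
grip_width: 49.9
finger_force: 30.0
```

```bash
python3 st.py
```

```text
9.775 [639.8  24.7  89.9] -173.04 F [ 2.6 -1.2 -0.1] M [-0.058 -0.513  0.058] 49.90358594670615 29.994579255580902 q6 -1.773 -0.675
```

{"method": "jog_arm", "body": {
  "dp": [
    [0,0,0],
    [0,0,0]
  ],
  "twist": [4,4]
}}

```text
time: 10.02
tool_pos: [639.7, 24.7, 89.9]
tcp_rot: [-3.141, 0.001, 3.123]
contact_force: [2.5, -1.6, 0.4]
grip_width: 49.8
finger_force: 30.0
```

```bash
python3 st.py
```

```text
10.025 [639.7  24.7  89.9] 178.96 F [ 2.5 -1.6  0.4] M [-0.071 -0.565  0.044] 49.75294744667756 29.99461680650711 q6 -1.633 -0.675
```

{"method": "jog_arm", "body": {
  "dp": [
    [0,0,0],
    [0,0,0]
  ],
  "twist": [4,4]
}}

```text
time: 10.28
tool_pos: [639.8, 24.7, 89.9]
tcp_rot: [-3.141, 0.001, 2.984]
contact_force: [2.3, -1.3, -0.2]
grip_width: 49.9
finger_force: 30.0
```

```bash
python3 st.py
```

```text
10.275 [639.8  24.7  89.9] 170.96 F [ 2.3 -1.3 -0.2] M [-0.043 -0.581  0.117] 49.91605154755938 29.994516670703888 q6 -1.494 -0.675
```

{"method": "jog_arm", "body": {
  "dp": [
    [0,0,0],
    [0,0,0]
  ],
  "twist": [4,4]
}}

```text
time: 10.52
tool_pos: [639.8, 24.7, 89.9]
tcp_rot: [3.142, 0.001, 2.844]
contact_force: [3.0, -1.1, -0.3]
grip_width: 49.8
finger_force: 30.0
```

```bash
python3 st.py
```

```text
10.525 [639.8  24.7  89.9] 162.96 F [ 3.  -1.1 -0.3] M [-0.117 -0.575  0.037] 49.81322100909447 29.99441832304001 q6 -1.354 -0.675
```

{"method": "jog_arm", "body": {
  "dp": [
    [0,0,0]
  ],
  "twist": [4]
}}

```text
time: 10.65
tool_pos: [639.8, 24.7, 89.9]
tcp_rot: [3.141, 0.001, 2.774]
contact_force: [2.2, -1.3, 0.1]
grip_width: 49.7
finger_force: 30.0
```

```bash
python3 st.py
```

```text
10.65 [639.8  24.7  89.9] 158.95 F [ 2.2 -1.3  0.1] M [-0.074 -0.641  0.037] 49.69928708090081 29.994454979896545 q6 -1.284 -0.675
```

{"method": "jog_arm", "body": {
  "dp": [
    [0,0,0]
  ],
  "twist": [4]
}}

```text
time: 10.78
tool_pos: [639.8, 24.7, 89.9]
tcp_rot: [-3.142, 0.001, 2.706]
contact_force: [3.0, -1.0, -0.7]
grip_width: 49.8
finger_force: 30.0
```

```bash
python3 st.py
```

```text
10.775 [639.8  24.7  89.9] 155.02 F [ 3.  -1.  -0.7] M [-0.1   -0.647  0.689] 49.762034309138336 30.04390597343445 q6 -1.215 0.042
```

{"method": "jog_arm", "body": {
  "dp": [
    [0,0,0]
  ],
  "twist": [4]
}}

```text
time: 10.9
tool_pos: [639.8, 24.7, 89.9]
tcp_rot: [-3.142, 0.001, 2.636]
contact_force: [2.4, -1.6, -0.4]
grip_width: 49.7
finger_force: 30.0
```

```bash
python3 st.py
```

```text
10.9 [639.8  24.7  89.9] 151.05 F [ 2.4 -1.6 -0.4] M [-0.101 -0.674  0.728] 49.727010641447336 30.043855905532837 q6 -1.146 -0.027
```

Mz jumped from 0.05 to 0.7 between tool yaw 158.95° and 155.0°, so the nut is tight. It is now 4–8° past that, at the aligned slot (target 150.9°). I release and check from above.

{"method": "jog_arm", "body": {
  "dp": [
    [0,0,0],
    [0,0,0],
    [0,0,0],
    [0,0,0]
  ],
  "twist": [0,0,0,0],
  "jaw": 0.09
}}

```text
time: 11.4
tool_pos: [639.2, 24.9, 89.6]
tcp_rot: [-3.141, -0.0, 2.637]
contact_force: [-0.3, 0.2, 1.3]
grip_width: 85.4
finger_force: 0.0
```

{"method": "jog_arm", "body": {
  "dp": [
    [0,0,-0.02],
    [0,0,-0.025],
    [-0.04,0,0],
    [-0.038,0,0],
    [0,0,0],
    [0,0,0]
  ],
  "twist": [0,0,0,0,0,0]
}}

```text
time: 12.15
tool_pos: [706.8, -12.5, 134.2]
tcp_rot: [-3.141, -0.001, 2.637]
contact_force: [-0.5, -0.4, -0.5]
grip_width: 90.1
finger_force: 0.0
```

```bash
python3 st.py
python3 - <<'E'
from nutfit import *
p=bot.camera_params("wrist");im=bot.capture("wrist");cv2.imwrite("w5raw.png",im)
cx,cy=fit(im,p,639.7,24.8)
def look(z,X,Y):
    q=np.array([[proj(p,[x,y,z],True) for x,y in zip(a,b)] for a,b in zip(X,Y)],np.float32)
    return cv2.remap(im,q[...,0],q[...,1],cv2.INTER_CUBIC)
th=np.radians(180-np.arange(720)/2);r=np.arange(13,32,.15)
T,Rr=np.meshgrid(th,r);pol=look(116,cx+Rr*np.cos(T),cy+Rr*np.sin(T))
N=440;g=(np.arange(N)-N/2)/6.8
J,I=np.meshgrid(g,g);top=look(116,cx-I,cy-J)
cl=cv2.createCLAHE(3,(4,4));f=lambda a:cl.apply(cv2.cvtColor(a,cv2.COLOR_BGR2GRAY))
pol=f(pol)
for k in range(10): pol[:6,int(2*(180-(0.9+18+36*(k-5))))]=255
out=np.zeros((440+pol.shape[0],720),np.uint8);out[:440,:440]=f(top);out[440:,:720]=pol
cv2.imwrite("pics/w5.png",out)
E
```

```text
12.15 [706.8 -12.5 134.2] 151.09 F [-0.5 -0.4 -0.5] M [ 0.09  -0.182  0.022] 90.13544316615167 0.0 q6 -1.192 -0.007
line n 3465 ctr [639.43170996  24.56969697] yaw 0.9032715031309958 spread [26.76170785  2.04052459]
```

View pics/w5.png

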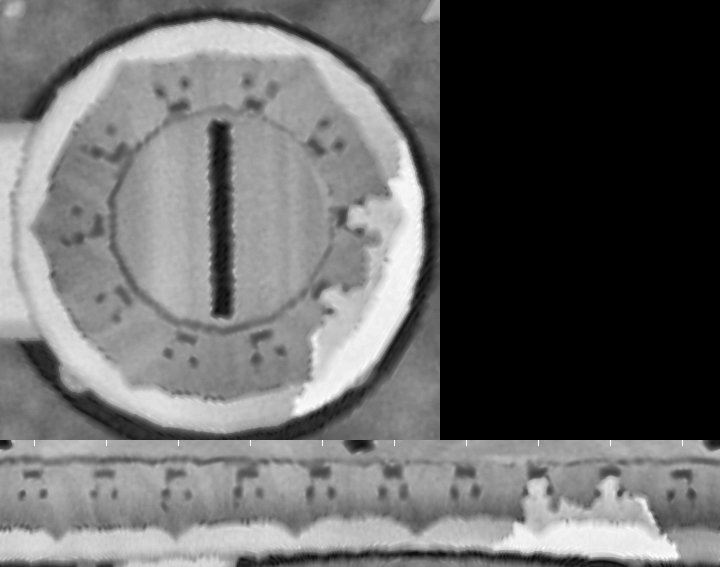

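The teeth sit about 0.6° from the ideal ticks and the line is at yaw 0.9°, so the slot is aligned. Now to look at the pin.

{"method": "jog_arm", "body": {
  "dp": [
    [0,0,-0.045],
    [0,0,-0.045],
    [0.0189,-0.0417,0],
    [0.0189,-0.0417,0],
    [0.0189,-0.0417,0],
    [0.0189,-0.0417,0],
    [0.0189,-0.0417,0],
    [0.0189,-0.0417,0],
    [0.0189,-0.0417,0],
    [0,0,0]
  ],
  "twist": [0,0,0,0,0,0,0,0,0,10],
  "jaw": 0.045
}}

```text
time: 13.45
tool_pos: [448.0, -204.9, 225.3]
tcp_rot: [-3.141, 0.0, 2.457]
contact_force: [0.6, -0.0, 0.2]
grip_width: 45.1
finger_force: 0.0
```

{"method": "jog_arm", "body": {
  "dp": [
    [0,0,0],
    [0,0,0],
    [0,0,0],
    [0,0,0],
    [0,0,0],
    [0,0,0],
    [0,0,0],
    [0,0,0],
    [0,0,0],
    [0,0,0]
  ],
  "twist": [10.6,10.6,10.6,10.6,10.6,10.6,10.6,10.6,10.6,10.6]
}}

```text
time: 14.7
tool_pos: [450.0, -203.3, 225.0]
tcp_rot: [3.141, -0.0, 0.607]
contact_force: [0.0, 0.3, -0.6]
grip_width: 45.2
finger_force: 0.0
```

{"method": "jog_arm", "body": {
  "dp": [
    [0,0,0.02],
    [0,0,0.02],
    [0,0,0.02],
    [0,0,0.02],
    [0,0,0.0],
    [0,0,0]
  ],
  "twist": [10.6,10.6,10.6,10.6,5.5,0]
}}

```text
time: 15.45
tool_pos: [450.2, -203.5, 144.9]
tcp_rot: [-3.142, 0.0, -0.222]
contact_force: [0.5, -0.3, -0.4]
grip_width: 45.0
finger_force: 0.0
```

```bash
python3 st.py
python3 - <<'E'
from h import *
np.set_printoptions(precision=1,suppress=True)
p=bot.camera_params("wrist");im=bot.capture("wrist");cv2.imwrite("pics/w6.png",im);np.save("p6.npy",p,allow_pickle=True)
for i,d in enumerate(bot.masks_of("wrist","pin")):
    m=d["pixels"];print(d["confidence"],d["bbox"],m.sum())
    np.save(f"m6_{i}.npy",m)
print("exp flag top",proj(p,[502,-217,46],True))
E
```

```text
15.45 [ 450.2 -203.5  144.9] -12.71 F [ 0.5 -0.3 -0.4] M [ 0.001  0.028 -0.013] 44.98042387810261 0.0 q6 1.213 0.567
0.98 [325.3, 106.3, 14.0, 97.3] 763
0.89 [357.1, 214.9, 45.7, 49.9] 465
0.6 [194.7, 136.0, 100.3, 24.0] 920
exp flag top [324. 139.]
```

View pics/w6.png

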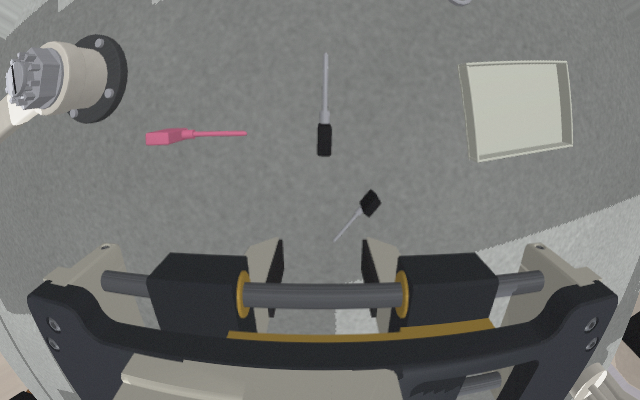

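The larger black pin lies with its flag at (325,140) and tip at (326,53). The small one is at (370,203).

Run:
```python
from h import *
np.set_printoptions(precision=1,suppress=True)
p=np.load("p6.npy",allow_pickle=True).item();im=cv2.imread("pics/w6.png");m=np.load("m6_0.npy")
g=cv2.cvtColor(im,cv2.COLOR_BGR2GRAY)
v,u=np.nonzero(m)
sh=[(u[v==r].mean(),r) for r in range(v.min()+2,112)]
X=np.array([w(p,a,b,12,True) for a,b in sh]);c=X[:,:2].mean(0);_,_,V=np.linalg.svd(X[:,:2]-c);d=V[0]*np.sign(V[0][0])
yaw=np.arctan2(d[1],d[0]);print("shaft yaw",np.degrees(yaw),"tip",w(p,u[v==v.min()].mean(),v.min()-.5,12,True))
dk=m&(g<60);a,b=np.nonzero(dk);print("dark rows",a.min(),a.max(),"cols",b.min(),b.max())
for r in (a.min(),a.max()):
    cu=b[a==r].mean()
    for z in (0,46):print(r,cu,z,w(p,cu,r,z,True))
tip=w(p,u[v==v.min()].mean(),v.min()-.5,12,True)[:2]
fc=tip-80*d;print("flag centre",fc)
for z in (0,46):
  print([proj(p,[*(fc+s*13*d),z],True) for s in(-1,1)])
```

```text
shaft yaw -14.15522863137166 tip [ 576.9 -236.    12. ]
dark rows 123 155 cols 318 331
123 319.0 0 [ 513.4 -214.8    0. ]
123 319.0 46 [ 516.  -215.9   46. ]
155 323.5 0 [ 481.3 -212.1    0. ]
155 323.5 46 [ 488.8 -213.6   46. ]
flag centre [ 499.3 -216.4]
[array([323.4, 149.5]), array([324.1, 123.3])]
[array([323.7, 157.5]), array([324.5, 126.7])]
```

{"method": "jog_arm", "body": {
  "dp": [
    [0.0257,0.0009,0],
    [0.0257,0.0008,0],
    [0,0,0.035],
    [0,0,0.035],
    [0,0,0.03],
    [0,0,0.02],
    [0,0,0.012],
    [0,0,0.002],
    [0,0,0]
  ],
  "twist": [1.3,0,0,0,0,0,0,0,0]
}}

```text
time: 16.68
tool_pos: [500.7, -218.2, 11.4]
tcp_rot: [3.141, -0.001, -0.246]
contact_force: [0.1, 0.6, 0.9]
grip_width: 45.1
finger_force: 0.0
```

{"method": "jog_arm", "body": {
  "dp": [
    [0,0,0],
    [0,0,0],
    [0,0,0],
    [0,0,0],
    [0,0,0],
    [0,0,0]
  ],
  "twist": [0,0,0,0,0,0],
  "jaw": 0.0
}}

```text
time: 17.42
tool_pos: [500.3, -218.0, 10.8]
tcp_rot: [3.141, -0.0, -0.246]
contact_force: [-0.6, 0.1, 2.5]
grip_width: 11.9
finger_force: 30.0
```

```bash
python3 st.py
```

```text
17.425 [ 500.3 -218.    10.8] -14.11 F [-0.6  0.1  2.5] M [ 0.12   0.061 -0.039] 11.894996270881398 30.00026911497116 q6 1.266 0.001
```

{"method": "jog_arm", "body": {
  "dp": [
    [0,0,-0.02],
    [0,0,-0.04],
    [0,0,-0.0407],
    [0,0,0],
    [0,0,0]
  ],
  "twist": [0,0,0,-7.5,-7.5]
}}

```text
time: 18.05
tool_pos: [500.3, -218.1, 111.9]
tcp_rot: [3.141, -0.001, 0.02]
contact_force: [0.5, -0.1, -0.5]
grip_width: 11.9
finger_force: 30.0
```

{"method": "jog_arm", "body": {
  "dp": [
    [0.0023,-0.03,0],
    [0.0023,-0.03,0],
    [0.0023,-0.03,0],
    [0.0023,-0.03,0],
    [0.0023,-0.03,0],
    [0.0023,-0.03,0],
    [0.0023,-0.03,0],
    [0.0023,-0.0305,0],
    [0,0,0],
    [0,0,0]
  ],
  "twist": [0,0,0,0,0,0,0,0,0,0]
}}

```text
time: 19.3
tool_pos: [514.8, 22.4, 111.3]
tcp_rot: [3.141, 0.0, 0.016]
contact_force: [-0.0, -0.9, -0.5]
grip_width: 11.9
finger_force: 30.0
```

```bash
python3 st.py
python3 - <<'E'
from nutfit import *
p=bot.camera_params("wrist");im=bot.capture("wrist");o=bot.get_obs()
s=bot.camera_params("scene");si=bot.capture("scene")
T=o["tool_pos"];a=np.radians(0.9);d=np.array([np.cos(a),np.sin(a),0])
ax=T+[0,0,1.2]
print("pred tip",proj(p,ax+80*d,True),"shoulder",proj(p,ax+25*d,True),"hole",proj(p,[639.7,24.7,112.75],True))
try: fit(im,p,639.6,24.7)
except Exception as e:print(e)
print("scene pred tip",proj(s,ax+80*d),"hole",proj(s,[639.7,24.7,112.75]))
b=cv2.resize(im[80:300,220:440],(560,560),interpolation=cv2.INTER_CUBIC)
c=cv2.resize(si[150:260,400:460],(240,440),interpolation=cv2.INTER_CUBIC)
out=np.zeros((560,800,3),np.uint8);out[:,:560]=b;out[:440,560:]=c;cv2.imwrite("pics/w7.png",out);cv2.imwrite("w7raw.png",im);np.save("p7.npy",p,allow_pickle=True)
E
```

```text
19.3 [514.8  22.4 111.3] 0.9 F [-0.  -0.9 -0.5] M [ 0.027  0.    -0.021] 11.85882938967083 29.999845325946808 q6 1.45 0.01
pred tip [322.63601897 109.14343306] shoulder [322.661033   212.59454208] hole [321.25210406  22.7113744 ]
line n 8913 ctr [647.05513576  24.74486424] yaw 1.55002008980025 spread [26.04482991 15.72341079]
scene pred tip [433.03934882 202.25373546] hole [434.22377575 215.874137  ]
```

View pics/w7.png

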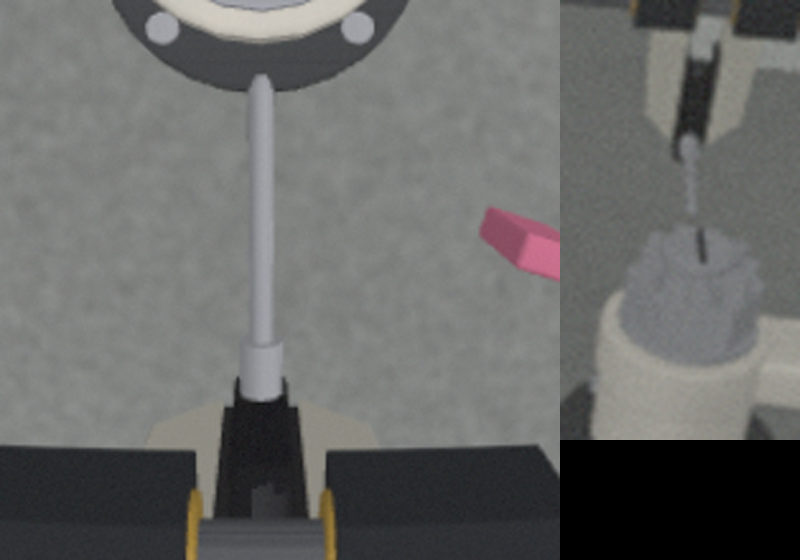

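The tip at (322.6,109.5) matches the prediction (322.6,109.1) and the shaft is parallel to the line. I insert gently.

{"method": "jog_arm", "body": {
  "dp": [
    [0.005,-0.0003,0],
    [0.004,0,0],
    [0.004,0,0],
    [0.003,0,0],
    [0.003,0,0],
    [0.003,0,0],
    [0.003,0,0],
    [0.003,0,0],
    [0,0,0]
  ],
  "twist": [0,0,0,0,0,0,0,0,0]
}}

```text
time: 20.52
tool_pos: [543.1, 23.5, 111.4]
tcp_rot: [3.141, -0.0, 0.016]
contact_force: [0.9, 0.1, 0.1]
grip_width: 12.0
finger_force: 30.0
```

```bash
python3 st.py
```

```text
20.525 [543.1  23.5 111.4] 0.89 F [0.9 0.1 0.1] M [0.056 0.044 0.048] 11.951645226232515 29.999920427799225 q6 1.458 0.004
```

{"method": "jog_arm", "body": {
  "dp": [
    [0.003,0,0],
    [0.003,0,0],
    [0.003,0,0],
    [0.003,0,0],
    [0.003,0,0],
    [0.003,0,0],
    [0.002,0,0],
    [0,0,0]
  ],
  "twist": [0,0,0,0,0,0,0,0]
}}

```text
time: 21.52
tool_pos: [563.0, 23.8, 111.4]
tcp_rot: [3.141, 0.0, 0.015]
contact_force: [0.3, 0.9, -0.6]
grip_width: 11.9
finger_force: 30.0
```

```bash
python3 st.py
```

```text
21.525 [563.   23.8 111.4] 0.89 F [ 0.3  0.9 -0.6] M [ 0.038 -0.024  0.018] 11.92888546944881 29.999930262565613 q6 1.462 0.003
```

Tip is at x = 643, inside the stud with no force. I continue to about 3 mm short of home.

{"method": "jog_arm", "body": {
  "dp": [
    [0.003,0,0],
    [0.003,0,0],
    [0.003,0,0],
    [0.003,0,0],
    [0.003,0,0],
    [0.003,0,0],
    [0.003,0,0],
    [0.003,0,0],
    [0,0,0]
  ],
  "twist": [0,0,0,0,0,0,0,0,0]
}}

```text
time: 22.65
tool_pos: [587.1, 24.2, 111.4]
tcp_rot: [3.142, -0.0, 0.015]
contact_force: [-0.2, -0.0, -0.2]
grip_width: 11.8
finger_force: 30.0
```

```bash
python3 st.py
```

```text
22.65 [587.1  24.2 111.4] 0.88 F [-0.2 -0.  -0.2] M [-0.003 -0.035  0.041] 11.808695941612722 29.999943673610687 q6 1.466 0.003
```

{"method": "jog_arm", "body": {
  "dp": [
    [0.0008,0,0],
    [0.0008,0,0],
    [0,0,0]
  ],
  "twist": [0,0,0]
}}

```text
time: 23.02
tool_pos: [588.5, 24.2, 111.4]
tcp_rot: [3.142, -0.0, 0.015]
contact_force: [-0.6, -0.1, -0.2]
grip_width: 12.1
finger_force: 30.0
```

```bash
python3 st.py
```

```text
23.025 [588.5  24.2 111.4] 0.89 F [-0.6 -0.1 -0.2] M [0.055 0.018 0.067] 12.055376539166868 29.99990612268448 q6 1.466 0.001
```

{"method": "jog_arm", "body": {
  "dp": [
    [0.0005,0,0],
    [0.0005,0,0],
    [0,0,0]
  ],
  "twist": [0,0,0]
}}

```text
time: 23.4
tool_pos: [589.5, 24.2, 111.4]
tcp_rot: [3.141, -0.0, 0.015]
contact_force: [-0.2, 1.0, -0.1]
grip_width: 12.2
finger_force: 30.0
```

{"method": "jog_arm", "body": {
  "dp": [
    [0.0005,0,0],
    [0.0005,0,0],
    [0,0,0]
  ],
  "twist": [0,0,0]
}}

```text
time: 23.78
tool_pos: [590.5, 24.2, 111.4]
tcp_rot: [3.141, -0.0, 0.015]
contact_force: [-0.4, 0.4, -0.3]
grip_width: 12.2
finger_force: 30.0
```

```bash
python3 st.py
```

```text
23.775 [590.5  24.2 111.4] 0.88 F [-0.4  0.4 -0.3] M [ 0.06   0.018 -0.006] 12.193034586228272 29.999913275241852 q6 1.467 0.001
```

{"method": "jog_arm", "body": {
  "dp": [
    [0.0005,0,0],
    [0,0,0]
  ],
  "twist": [0,0]
}}

```text
time: 24.02
tool_pos: [591.0, 24.2, 111.4]
tcp_rot: [3.142, 0.0, 0.015]
contact_force: [-0.5, -0.3, -0.0]
grip_width: 11.8
finger_force: 30.0
```

{"method": "jog_arm", "body": {
  "dp": [
    [0.0005,0,0],
    [0,0,0]
  ],
  "twist": [0,0]
}}

```text
time: 24.28
tool_pos: [591.5, 24.2, 111.4]
tcp_rot: [3.141, 0.0, 0.015]
contact_force: [-0.6, -0.3, -0.5]
grip_width: 11.9
finger_force: 30.0
```

{"method": "jog_arm", "body": {
  "dp": [
    [0.0005,0,0],
    [0,0,0]
  ],
  "twist": [0,0]
}}

```text
time: 24.52
tool_pos: [591.9, 24.2, 111.4]
tcp_rot: [3.141, 0.0, 0.015]
contact_force: [-0.3, -0.8, 0.3]
grip_width: 12.3
finger_force: 30.0
```

{"method": "jog_arm", "body": {
  "dp": [
    [0.0004,0,0],
    [0,0,0]
  ],
  "twist": [0,0]
}}

```text
time: 24.78
tool_pos: [592.3, 24.2, 111.4]
tcp_rot: [3.141, 0.0, 0.015]
contact_force: [-2.3, -1.7, 0.1]
grip_width: 11.9
finger_force: 30.0
```

{"method": "jog_arm", "body": {
  "dp": [
    [0.0004,0,0],
    [0,0,0]
  ],
  "twist": [0,0]
}}

```text
time: 25.02
tool_pos: [592.7, 24.1, 111.4]
tcp_rot: [3.141, 0.0, 0.015]
contact_force: [-2.6, -1.2, 1.5]
grip_width: 11.8
finger_force: 30.0
```

```bash
python3 st.py;python3 - <<'E'
from h import *
p=bot.camera_params("wrist");im=bot.capture("wrist")
print("pred: shoulder front",proj(p,[592.7+25,24.4,117],True),"crown edge",proj(p,[615.7,24.4,117],True))
cv2.imwrite("pics/w8.png",cv2.resize(im[110:260,250:400],(600,600),interpolation=cv2.INTER_CUBIC))
E
```

```text
25.025 [592.7  24.1 111.4] 0.88 F [-2.6 -1.2  1.5] M [-0.281  0.354 -0.055] 11.770598668221298 30.000579357147217 q6 1.467 -0.034
pred: shoulder front [322.3702223  215.44598558] crown edge [322.31360813 218.97380953]
```

View pics/w8.png

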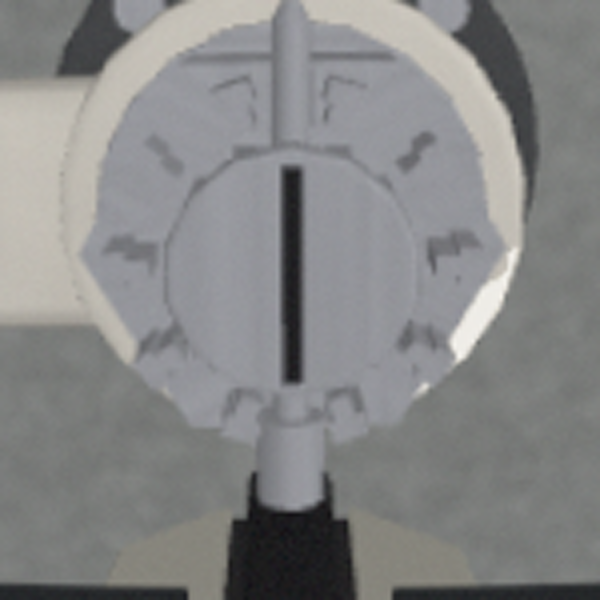

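The pin goes right through, its tip past the far side at (322,110), and its shoulder is at the crown. One more small push will confirm it is seated.

{"method": "jog_arm", "body": {
  "dp": [
    [0.0004,0,0],
    [0,0,0]
  ],
  "twist": [0,0]
}}

```text
time: 25.32
tool_pos: [593.1, 24.1, 111.4]
tcp_rot: [3.141, 0.0, 0.015]
contact_force: [-2.9, -1.7, 1.5]
grip_width: 11.7
finger_force: 30.0
```

{"method": "jog_arm", "body": {
  "dp": [
    [0.0005,0,0],
    [0,0,0]
  ],
  "twist": [0,0]
}}

```text
time: 25.58
tool_pos: [593.6, 24.1, 111.4]
tcp_rot: [3.141, 0.0, 0.015]
contact_force: [-4.3, -2.8, 0.5]
grip_width: 11.9
finger_force: 30.0
```

```bash
python3 st.py;python3 - <<'E'
from h import *
im=bot.capture("wrist");cv2.imwrite("w9raw.png",im)
a=cv2.cvtColor(cv2.imread("w7raw.png"),cv2.COLOR_BGR2GRAY);b=cv2.cvtColor(im,cv2.COLOR_BGR2GRAY)
c=cv2.resize(cv2.cvtColor(cv2.imread("pics/w8.png"),cv2.COLOR_BGR2GRAY),(150,150),interpolation=cv2.INTER_AREA)
for n,g in (("w7",a[110:260,250:400]),("w8",c),("now",b[110:260,250:400])):
    print(n,g[100:134,70:76].mean(1).round().astype(int))
# sub-pixel shift of the flag/shoulder patch relative to gripper
for n,g in (("w8",c),("now",b[110:260,250:400])):
    t=a[110:260,250:400][118:136,58:88]
    r=cv2.matchTemplate(cv2.resize(g,None,fx=4,fy=4,interpolation=2),cv2.resize(t,None,fx=4,fy=4,interpolation=2),cv2.TM_CCOEFF_NORMED)
    _,v,_,l=cv2.minMaxLoc(r);print(n,v,l[0]/4-58,l[1]/4-118)
s=bot.camera_params("scene")
E
```

```text
25.575 [593.6  24.1 111.4] 0.88 F [-4.3 -2.8  0.5] M [-0.452  0.571 -0.072] 11.946796997677584 30.001602172851562 q6 1.467 -0.059
w7 [154 154 154 154 148 139 138 156 156 156 156 156 156 156 157 155 155 156
 156 156 156 155 156 156 156 156 144 105  27  30  29  29  27  29]
w8 [146 146 146 146 139 132 132 147 149 148 148 148 148 148 148 147 148 148
 148 148 148 148 148 148 148 148 140 102  32  26  27  27  24  24]
now [145 145 145 146 140 131 130 148 148 148 148 148 148 149 148 148 148 148
 148 148 148 148 148 148 148 148 141 104  27  28  28  28  28  27]
w8 0.9969488978385925 0.0 0.0
now 0.9953070282936096 0.0 0.0
```

Run:
```python
from nutfit import *
p=bot.camera_params("wrist");im=cv2.imread("w9raw.png")
c=fit(im,p,639.7,24.7)
# apparent shaft/shoulder step: row ~215.5 -> x on pin axis; flag front row ~236.8
T=bot.get_obs()["tool_pos"]
for r,z in ((215.2,117.2),(237.,117.2),(215.2,112.7)):print(r,w(p,322.5,r,z,True),"rel TCP",w(p,322.5,r,z,True)[:2]-T[:2])
g=cv2.cvtColor(im,cv2.COLOR_BGR2GRAY)
for u in (308,312,315,330,333,337):print(u,g[200:226,u])
# tip in the image: shaft beyond crown
print(g[95:125,322]);print("tip pred",proj(p,[T[0]+80,T[1]+1.2,112.6],True))
```

```text
line n 3609 ctr [638.97272098  24.60648379] yaw 0.8094884516103888 spread [26.47318825  2.11625468]
215.2 [618.83951743  24.30967346 117.2       ] rel TCP [25.25613347  0.18789141]
237.0 [606.20609476  24.11812996 117.2       ] rel TCP [ 1.26227108e+01 -3.65209567e-03]
215.2 [617.15259786  24.27968214 112.7       ] rel TCP [23.5692139   0.15790009]
308 [153 153 152 150 152 152 145 144 135 127 125 124 118 118 126 138 148 149
 149 149 146 140 127 127 129 128]
312 [149 151 150 151 151 150 150 149 139 129 125 135 146 149 150 149 149 147
 148 146 147 145 140 130 128 129]
315 [147 148 146 146 146 148 150 148 144 139 135 131 129 128 122 121 120 123
 127 125 119 119 120 119 120 116]
330 [149 146 147 146 147 147 147 147 144 145 149 145 134 124 124 135 139 140
 144 146 145 145 144 144 143 145]
333 [147 147 146 147 147 147 146 145 135 118 117 132 146 149 142 139 140 139
 147 150 145 140 129 121 118 118]
337 [150 150 149 149 149 147 146 149 126 119 122 132 136 142 145 151 148 149
 149 149 145 135 127 123 122 122]
[ 68  71  70  70  69  68  71  68  75 111 170 194 193 194 164 148 145 145
 147 149 149 150 150 149 150 149 150 150 148 151]
tip pred [322.10765464 109.21140173]
```

{"method": "jog_arm", "body": {
  "dp": [
    [0,0.0005,0],
    [0,0,0]
  ],
  "twist": [0,0]
}}

```text
time: 25.88
tool_pos: [594.2, 23.8, 111.5]
tcp_rot: [-3.142, -0.001, 0.015]
contact_force: [-0.3, -2.2, -0.8]
grip_width: 12.0
finger_force: 30.0
```

```bash
python3 st.py
```

```text
25.875 [594.2  23.8 111.5] 0.88 F [-0.3 -2.2 -0.8] M [-0.286  0.161 -0.047] 12.04868370711114 30.000616908073425 q6 1.466 -0.047
```

{"method": "jog_arm", "body": {
  "dp": [
    [0.0005,0,0],
    [0,0,0]
  ],
  "twist": [0,0]
}}

```text
time: 26.12
tool_pos: [594.5, 23.8, 111.4]
tcp_rot: [3.142, -0.001, 0.015]
contact_force: [-0.5, -1.4, -0.2]
grip_width: 11.7
finger_force: 30.0
```

```bash
python3 st.py
```

```text
26.125 [594.5  23.8 111.4] 0.89 F [-0.5 -1.4 -0.2] M [-0.293  0.167 -0.031] 11.74823863962406 30.00071883201599 q6 1.467 -0.04
```

{"method": "jog_arm", "body": {
  "dp": [
    [0,0.0003,0],
    [0,0,0]
  ],
  "twist": [0,0]
}}

```text
time: 26.38
tool_pos: [594.4, 23.7, 111.5]
tcp_rot: [-3.141, -0.001, 0.016]
contact_force: [0.6, -0.1, -1.0]
grip_width: 12.0
finger_force: 30.0
```

{"method": "jog_arm", "body": {
  "dp": [
    [0.0005,0,0],
    [0,0,0]
  ],
  "twist": [0,0]
}}

```text
time: 26.62
tool_pos: [594.7, 23.6, 111.4]
tcp_rot: [-3.142, 0.0, 0.015]
contact_force: [-1.1, -0.4, -0.8]
grip_width: 11.9
finger_force: 30.0
```

{"method": "jog_arm", "body": {
  "dp": [
    [0.0005,0,0],
    [0,0,0]
  ],
  "twist": [0,0]
}}

```text
time: 26.88
tool_pos: [595.2, 23.6, 111.4]
tcp_rot: [3.142, 0.0, 0.016]
contact_force: [-1.0, -0.2, 0.1]
grip_width: 11.8
finger_force: 30.0
```

```bash
python3 st.py
python3 - <<'E'
from nutfit import *
p=bot.camera_params("wrist");im=bot.capture("wrist")
fit(im,p,639.7,24.7)
g=cv2.cvtColor(im,cv2.COLOR_BGR2GRAY);print(g[205:242,320:326].mean(1).round().astype(int))
t=cv2.cvtColor(cv2.imread("w7raw.png"),cv2.COLOR_BGR2GRAY)[228:246,308:338]
f=lambda a:cv2.resize(a,None,fx=8,fy=8,interpolation=2)
r=cv2.matchTemplate(f(g[210:256,290:356]),f(t),cv2.TM_CCOEFF_NORMED);_,v,_,l=cv2.minMaxLoc(r);print(v,l[0]/8-18,l[1]/8-18)
E
```

```text
26.875 [595.2  23.6 111.4] 0.89 F [-1.  -0.2  0.1] M [-0.075  0.195  0.024] 11.803363856485914 30.000007152557373 q6 1.466 -0.002
line n 3557 ctr [639.2577734  24.6947287] yaw 1.1903045640294014 spread [26.37185161  2.08431822]
[ 68  68  69  68  68 108 148 146 146 139 132 132 148 148 148 148 148 148
 148 148 149 149 148 148 148 148 148 149 148 149 148 137 100  28  30  28
  24]
0.9979218244552612 0.0 0.0
```

The contact first felt at TCP x ≈ 592.1 must have been the shoulder meeting the crown. I have since squeezed it slightly too deep, so I draw back about 4 mm and feel for the contact again, now centred.

{"method": "jog_arm", "body": {
  "dp": [
    [-0.002,0,0],
    [-0.0022,0,0],
    [0,0,0]
  ],
  "twist": [0,0,0]
}}

```text
time: 27.3
tool_pos: [590.8, 23.4, 111.4]
tcp_rot: [3.142, 0.0, 0.015]
contact_force: [0.2, 0.2, -0.9]
grip_width: 11.9
finger_force: 30.0
```

```bash
python3 st.py
```

```text
27.3 [590.8  23.4 111.4] 0.89 F [ 0.2  0.2 -0.9] M [0.027 0.06  0.024] 11.898237597094553 29.999930262565613 q6 1.465 -0.002
```

{"method": "jog_arm", "body": {
  "dp": [
    [0.0004,0,0],
    [0,0,0]
  ],
  "twist": [0,0]
}}

```text
time: 27.55
tool_pos: [591.5, 23.4, 111.4]
tcp_rot: [3.142, -0.0, 0.015]
contact_force: [-0.3, -0.4, -0.6]
grip_width: 12.0
finger_force: 30.0
```

{"method": "jog_arm", "body": {
  "dp": [
    [0.0003,0,0],
    [0,0,0]
  ],
  "twist": [0,0]
}}

```text
time: 27.8
tool_pos: [591.7, 23.4, 111.4]
tcp_rot: [3.141, -0.0, 0.015]
contact_force: [-0.5, -0.2, 0.0]
grip_width: 11.3
finger_force: 30.0
```

```bash
python3 st.py
```

```text
27.8 [591.7  23.4 111.4] 0.89 F [-0.5 -0.2  0. ] M [ 0.013  0.01  -0.001] 11.332310714844724 29.999766647815704 q6 1.466 0.0
```

{"method": "jog_arm", "body": {
  "dp": [
    [0.0003,0,0],
    [0,0,0]
  ],
  "twist": [0,0]
}}

```text
time: 28.05
tool_pos: [592.0, 23.5, 111.4]
tcp_rot: [3.142, -0.0, 0.015]
contact_force: [-0.0, -0.8, -0.6]
grip_width: 11.7
finger_force: 30.0
```

```bash
python3 st.py
```

```text
28.05 [592.   23.5 111.4] 0.89 F [-0.  -0.8 -0.6] M [-0.046  0.012 -0.028] 11.745077794235996 29.999864101409912 q6 1.466 0.0
```

{"method": "jog_arm", "body": {
  "dp": [
    [0.0003,0,0],
    [0,0,0]
  ],
  "twist": [0,0]
}}

```text
time: 28.3
tool_pos: [592.3, 23.4, 111.4]
tcp_rot: [3.141, -0.0, 0.015]
contact_force: [-0.0, 0.4, 0.1]
grip_width: 12.1
finger_force: 30.0
```

```bash
python3 st.py
```

```text
28.3 [592.3  23.4 111.4] 0.89 F [-0.   0.4  0.1] M [0.073 0.053 0.013] 12.063002124610703 29.999974071979523 q6 1.466 0.0
```

{"method": "jog_arm", "body": {
  "dp": [
    [0.0003,0,0],
    [0,0,0]
  ],
  "twist": [0,0]
}}

```text
time: 28.55
tool_pos: [592.6, 23.5, 111.4]
tcp_rot: [3.141, -0.0, 0.015]
contact_force: [0.3, 1.1, -0.3]
grip_width: 12.0
finger_force: 30.0
```

```bash
python3 st.py
```

```text
28.55 [592.6  23.5 111.4] 0.89 F [ 0.3  1.1 -0.3] M [ 0.012  0.04  -0.016] 11.98099462353274 29.999942779541016 q6 1.466 0.001
```

{"method": "jog_arm", "body": {
  "dp": [
    [0.001,0,0],
    [0.001,0,0],
    [0,0,0]
  ],
  "twist": [0,0,0]
}}

```text
time: 28.92
tool_pos: [594.6, 23.5, 111.4]
tcp_rot: [3.142, 0.0, 0.015]
contact_force: [-1.1, 0.1, 1.0]
grip_width: 11.8
finger_force: 30.0
```

```bash
python3 st.py
```

```text
28.925 [594.6  23.5 111.4] 0.89 F [-1.1  0.1  1. ] M [0.056 0.214 0.026] 11.755012114163145 30.000212788581848 q6 1.466 0.005
```

{"method": "jog_arm", "body": {
  "dp": [
    [0.0004,0,0],
    [0,0,0]
  ],
  "twist": [0,0]
}}

```text
time: 29.18
tool_pos: [595.0, 23.5, 111.4]
tcp_rot: [3.141, -0.0, 0.015]
contact_force: [-1.4, 0.8, 0.8]
grip_width: 11.8
finger_force: 30.0
```

```bash
python3 st.py
```

```text
29.175 [595.   23.5 111.4] 0.89 F [-1.4  0.8  0.8] M [0.047 0.258 0.017] 11.836367474728938 29.999990165233612 q6 1.466 0.006
```

{"method": "jog_arm", "body": {
  "dp": [
    [0.0004,0,0],
    [0,0,0]
  ],
  "twist": [0,0]
}}

```text
time: 29.42
tool_pos: [595.4, 23.5, 111.4]
tcp_rot: [3.142, -0.0, 0.015]
contact_force: [-1.1, 1.0, 0.5]
grip_width: 11.7
finger_force: 30.0
```

```bash
python3 st.py
python3 - <<'E'
from nutfit import *
import itertools
# measure the nut: where are the crown outer edge / slot walls in top view? profile of crown-radius from w5 (overhead), and slot-wall edges by radius
im=cv2.imread("w5raw.png")
print(im.shape)
E
```

```text
29.425 [595.4  23.5 111.4] 0.88 F [-1.1  1.   0.5] M [0.08  0.252 0.043] 11.743267614846454 30.00014841556549 q6 1.466 0.007
(400, 640, 3)
```

{"method": "jog_arm", "body": {
  "dp": [
    [-0.002,0,0],
    [-0.0013,0,0],
    [0,0,0]
  ],
  "twist": [0,0,0]
}}

```text
time: 29.8
tool_pos: [592.0, 23.4, 111.4]
tcp_rot: [3.141, -0.0, 0.015]
contact_force: [-0.3, -0.1, -0.4]
grip_width: 12.1
finger_force: 30.0
```

```bash
python3 st.py
python3 - <<'E'
from nutfit import *
p=bot.camera_params("wrist");im=bot.capture("wrist");cv2.imwrite("w10raw.png",im)
fit(im,p,639.4,24.7)
# slot wall separation: tooth edges beside pin on far side, rectified at z=119 : profiles across y at several x
g=cv2.cvtColor(im,cv2.COLOR_BGR2GRAY).astype(np.float32)
def prof(x,z):
    q=np.array([proj(p,[x,24.7+y,z],True) for y in np.arange(-10,10.1,.5)],np.float32)
    return cv2.remap(g,q[None,:,0],q[None,:,1],cv2.INTER_CUBIC)[0].round().astype(int)
for x in (656,658,660,662): print(x,*prof(x,119))
for x in (614.5,616,617,618,620,622): print(x,*prof(x,119))
E
```

```text
29.8 [592.   23.4 111.4] 0.88 F [-0.3 -0.1 -0.4] M [ 0.043 -0.001 -0.055] 12.078260002339691 29.999958872795105 q6 1.466 -0.001
line n 3525 ctr [639.25939716  24.71815603] yaw 0.9569202646393828 spread [26.73790025  2.04519268]
656 153 153 151 151 151 152 152 152 152 152 152 152 153 152 149 146 147 154 155 152 145 137 129 117 133 149 151 150 151 151 152 153 155 152 148 150 152 151 150 153 153
658 152 153 153 151 151 151 151 153 150 151 151 148 136 133 148 149 149 153 154 150 146 140 129 118 133 151 152 152 152 134 137 144 150 149 152 151 152 153 153 155 154
660 155 154 152 153 151 150 152 153 152 150 148 141 139 151 152 148 146 153 155 153 147 139 129 118 120 134 149 151 151 149 148 147 149 152 151 153 150 150 149 150 153
662 154 155 146 136 137 147 153 150 150 151 151 141 117 137 149 151 149 154 156 151 146 139 130 119 121 134 150 152 151 148 136 141 151 147 144 142 133 124 120 125 145
614.5 121 121 124 123 123 125 124 121 121 128 139 145 151 152 154 152 152 151 150 146 141 137 133 131 126 120 117 120 128 127 128 128 127 127 128 126 123 124 123 121 121
616 121 121 124 130 133 134 140 145 137 133 143 147 151 153 154 152 152 152 149 146 144 138 132 128 125 119 115 120 133 142 144 141 141 137 135 129 126 122 120 121 122
617 132 136 144 149 149 149 149 149 144 142 143 146 150 151 152 152 149 147 147 143 140 136 133 130 125 120 117 126 145 147 147 148 149 150 151 149 150 146 124 122 122
618 144 146 148 149 149 150 149 151 150 148 137 133 132 128 129 133 132 135 135 131 125 120 118 119 119 118 116 124 143 146 146 147 148 151 151 150 146 142 144 145 146
620 138 132 126 132 150 151 151 150 146 136 115 129 130 132 139 149 154 153 150 146 137 127 119 119 126 134 138 133 132 147 150 150 150 149 134 129 122 125 148 149 150
622 146 133 117 113 122 136 140 138 129 120 116 138 148 148 144 148 151 151 148 143 138 130 123 129 144 150 144 132 123 127 128 132 132 117 121 122 135 150 151 151 152
```

The pin is fully through with its shoulder at the crown edge and no force on it. I release it here.

{"method": "jog_arm", "body": {
  "dp": [
    [0,0,0],
    [0,0,0],
    [0,0,0],
    [0,0,0]
  ],
  "twist": [0,0,0,0],
  "jaw": 0.04
}}

```text
time: 30.35
tool_pos: [592.1, 23.4, 111.4]
tcp_rot: [3.142, -0.0, 0.015]
contact_force: [-0.1, 0.5, -1.0]
grip_width: 39.3
finger_force: 0.0
```

```bash
python3 st.py
python3 - <<'E'
from nutfit import *
p=bot.camera_params("wrist");im=bot.capture("wrist")
fit(im,p,639.4,24.7)
g=cv2.cvtColor(im,cv2.COLOR_BGR2GRAY);a=cv2.cvtColor(cv2.imread("w10raw.png"),cv2.COLOR_BGR2GRAY)
for n,h in (("before",a),("after",g)):
    print(n,h[205:245,319:325].mean(1).round().astype(int)); print(h[236:243,290:350:3].mean(0).round().astype(int)); print(h[95:118,320:325].mean(1).round().astype(int))
E
```

```text
30.35 [592.1  23.4 111.4] 0.88 F [-0.1  0.5 -1. ] M [ 0.052  0.008 -0.012] 39.29950883470232 0.0 q6 1.466 -0.0
line n 3721 ctr [639.17072696  24.66156947] yaw 0.9397051668637623 spread [26.7497876   2.17663637]
before [148 147 142 141 142 142 142 142 142 136 129 129 146 146 145 145 145 145
 145 145 145 146 146 146 146 145 145 146 146 146 145 134  98  29  27  29
  28  28  28  24]
[122 123 124 127 130 131  86  65  29  38  50  55  48  31  33  82 127 129
 125 124]
[ 69  69  69  70  69  70  92 142 182 193 194 194 193 192 170 149 143 143
 145 147 147 148 148]
after [132 148 141 140 140 141 140 140 140 140 136 128 127 142 144 144 145 144
 144 144 144 145 143 144 144 143 144 144 144 144 144 144 114  46  28  26
  27  29  26  27]
[122 122 120 122 124 125 125  99  26  42  58  61  59  38  32 125 125 123
 120 119]
[ 69  70  69  69  69  70  84 133 177 193 193 194 194 194 193 171 148 144
 145 147 149 150 147]
```

{"method": "jog_arm", "body": {
  "dp": [
    [0,0,-0.015],
    [0,0,-0.03],
    [0,0,-0.04],
    [0,0,0],
    [0,0,0],
    [0,0,0]
  ],
  "twist": [0,0,0,0,0,0]
}}

```text
time: 31.15
tool_pos: [591.5, 23.5, 195.5]
tcp_rot: [-3.141, 0.002, 0.015]
contact_force: [-0.0, 0.8, -0.4]
grip_width: 40.2
finger_force: 0.0
```

```bash
python3 st.py
python3 - <<'E'
from nutfit import *
np.set_printoptions(precision=1,suppress=True)
p=bot.camera_params("wrist");im=bot.capture("wrist")
c=fit(im,p,639.4,24.7)
for d in bot.masks_of("wrist","pin"):
    m=d["pixels"];v,u=np.nonzero(m);print(d["confidence"],d["bbox"],m.sum())
g=cv2.cvtColor(im,cv2.COLOR_BGR2GRAY)
q=proj(p,[592,24,147],True);print("flag top pred",q,"front bottom/shoulder",proj(p,[604.5,24,117],True),"sh front",proj(p,[615.5,24,117],True))
u=int(round(q[0]));print(g[120:270,u-2:u+3].mean(1).round().astype(int))
E
```

```text
31.15 [591.5  23.5 195.5] 0.88 F [-0.   0.8 -0.4] M [-0.013  0.025 -0.027] 40.23092209938033 0.0 q6 1.466 -0.0
line n 2880 ctr [638.7  24.7] yaw 0.8386230468825749 spread [26.2  1.7]
0.77 [322.6, 171.8, 12.5, 129.1] 1062
0.66 [416.0, 223.7, 65.6, 29.0] 672
flag top pred [321.5 220.8] front bottom/shoulder [321.8 192.3] sh front [322.  178.9]
[139 140 140 139 139 139 139 139 136 135 144 156 140 111  86  87  86  86
  85  86  86  86  85  85  86  84  84  85  84  83  84  83  84  84  85  84
  84  84  85  83  84  83  83  83  83  84  83  85 100 144 144 140 139 139
 140 138 137 134 133 143 142 143 143 143 143 142 142 142 142 142 142 142
 109  63  28  26  25  27  26  28  29  27  28  29  29  29  29  32  32  33
  32  33  31  32  34  30  31  32  32  31  33  33  32  31  30  33  31  32
  32  30  31  30  33  33  32  32  32  43  85 126 124 124 123 125 125 124
 122 123 123 124 125 124 122 124 125 125 125 125 125 127 129 128 129 129
 128 128 129 127 127 126]
```

```bash
python3 -c "
from plant import bot
print(bot.close_job())"
```

```text
the job is handed in; nothing more can be done
None
```

The nut went tight, was turned a further 4–8° to the next slot in line with the cross hole, and the pin was pushed through, let go and the job handed in at about 31 s; I felt no firm stop at the shoulder, so I seated the pin by the camera (within about 1 mm of home) after pushing about 3–4 mm too deep and drawing it back.

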